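Roll the thumbwheel to set the strap gauge

TASK

Set the strap-width gauge on the desk: with a fingertip on top of its knurled wheel, roll the wheel stroke by stroke until the jaw has closed to the gauge mark, its pointer exactly opposite the pin of the mark rider. Move the jaw only with the wheel: do not touch the jaw itself or the mark rider. Grasp nothing, leave the small things around the gauge where they are, and take the finger off the wheel at the end.

Things in the scene. Friction and masses are not known exactly. Their poses are not given: they have to be found in the camera images.
- gauge: strap-width gauge: dark wooden board 100 x 280 x 10 mm screwed to the desk, with a grey metal deck on rubber feet above it that carries all the parts. Origin on the desk under the board; own z up, own y the long axis (board: y -150 to +130 mm). Wheel at y = +85 mm, fixed stop (52 x 16 mm, 63 mm high) at y = -126 mm, jaw between them. x, y below are in this frame.
- gauge_wheel: knurled steel wheel, 70 mm diameter, 24 mm wide, upright, axle along the gauge's x; origin at its centre, 65 mm above the desk. Between two cheeks (outer faces x = -23.5, +23.5 mm, tops 73 mm high); its top 27 mm is exposed. Rolling its top towards the jaw (gauge's -y) closes the jaw, 12 mm per radian (1 mm per 2.9 mm of rim); the other way opens it.
- wheel_top (a point): highest point of the unpressed wheel (fixed to the gauge: x = 0, y = +85 mm, 100 mm above the desk). The deck's rubber feet are soft: wheel and deck yield together up to 6 mm downward, starting at about 3 N, then 1.5 N per mm, and spring back. The wheel turns with light friction (about 2 N at the rim) and stays where it is left.
- gauge_jaw: the sliding jaw, an aluminium block 50 x 26 mm, top 67 mm above the desk, with a short rod towards the wheel; it moves along the gauge's -y as it closes, starts fully open and can travel 75 mm. Origin under its leading face, 11 mm above the desk. It must not be touched by the robot.
- jaw_tip (a point): point of the dark conical pointer on the front (-x) side of the jaw, 51 mm above the desk, at x = -36 mm; its y is the reading of the jaw. At the start it is at y = -16 mm (fully open).
- gauge_mark: mark rider, a dark steel block 16 x 16 x 26 mm with a small brass screw, on the bar along the front of the gauge; its origin is under its centre, 11 mm above the desk. It shows where the jaw must go; it must not be touched.
- mark_tip (a point): point of the conical brass pin of the mark rider, which points at the jaw from the front, 51 mm above the desk at x = -38 mm; the jaw is set when jaw_tip and mark_tip have the same y in the gauge's frame. It starts 22 to 44 mm from the jaw's pointer, on the closing side.
- spool_1: bystander: thread spool with dark thread, 35 mm in diameter, 44 mm tall, standing in front of the gauge; origin at its underside
- eraser: bystander: white eraser 18 x 62 x 13 mm, lying in front of the gauge; origin at its underside
- edge_beveler: bystander: small hand tool with a reddish handle, 126 x 21 x 21 mm, lying behind the gauge; origin at its underside

How it is judged:
On the way:
1. the jaw has begun to close (5 mm or more) while a fingertip is on the wheel (y of jaw_tip in the frame of gauge below -0.021 m and contact force between the fingers and gauge_wheel above 0.5 N), for 0.05 s.
At the end, for the whole second after the job is handed in: the jaw's pointer is within 3 mm of the mark rider's pin along the gauge, the jaw is at rest and nothing touches the wheel (y of jaw_tip in the frame of gauge below -0.021 m and y of jaw_tip in the frame of mark_tip between -0.003 and 0.003 m and linear speed of gauge_jaw below 0.003 m/s and contact force between anything else and gauge_wheel below 0.1 N).
It fails at once if the robot touches the jaw itself (contact force between any of the arm, the fingers and gauge_jaw above 1 N).
It fails at once if the robot touches the mark rider (contact force between any of the arm, the fingers and gauge_mark above 1 N).
It fails at once if the spool is moved by more than 15 mm or lifted (distance of spool_1 from where it was at the start of the episode above 0.015 m).
It fails at once if the eraser is moved by more than 15 mm or lifted (distance of eraser from where it was at the start of the episode above 0.015 m).
It fails at once if the hand tool is moved by more than 15 mm or lifted (distance of edge_beveler from where it was at the start of the episode above 0.015 m).
It also fails if it takes over 45 s, if anything falls off the work surface, if the arm or the gripper's body presses on something with over 40 N, if the wrist force passes 120 N, or if a joint passes its speed limit or range.

ROBOT

A 7-joint arm with a two-finger parallel gripper is mounted at the origin on a cart in front of the work surface, level with it; the furniture and walls round the work are solid. World frame = base frame: x ahead of the robot, y to its left, z up, the work surface at z = 0. Lengths are in m, angles in rad, forces in N, time in s.
With the tool pointing down it reaches from about 0.4 to 0.85 m from the base axis. Payload 4.5 kg.
Tool frame: the origin (TCP) lies between the finger pads; the fingertips stand 14 mm ahead of it and the grasp point (between the pads) lies 5 mm behind it; x points along the fingers, z is the direction in which the jaws open and shut, and the axes are right-handed (so a half turn about x gives the same grasp; the last joint's range is limited). The gripper opens to 88 mm and grips with 3 to 60 N. Pads are 18 mm wide; open, the fingers measure 123 mm over their backs; the gripper's body (75 mm by 187 mm) begins 45 mm behind the grasp point.
Start: joints at [-1.091, 0.689, -0.195, 1.565, 0.157, 0.902, -0.215], TCP at [0.269, 0.564, 0.232] pointing down, gripper open.
Joint ranges: [-3.01, 3.01], [-0.46, 2.08], [-1.47, 1.51], [0.13, 2.56], [-1, 4.14], [0.04, 2.09], [-2.66, 2.66]. Speed limits (rad/s): [2.57, 2.57, 3.14, 3.14, 3.14, 3.14, 3.14].

INTERFACE

Orientations are given as a unit quaternion [x, y, z, w].
In Python, from plant import r, cams gives the robot as it stands.
- The arm moves only by the tool apply_moves, never from a script. Its arguments are lists of equal length, an entry for each row: "travel": the shift along the world's x, y, z in cm, a list of three; "roll": the turn about the world's z in degrees; "gripper": the finger opening in cm, from 0 to 8.81. In form: {"travel": [[x, y, z], ...], "roll": [roll, ...], "gripper": [gripper, ...]}. A call has exactly 8 rows; each row is the pose to reach, as a shift and turn from the pose commanded when the call began; what a row does not reach only later rows make up. A row lasts 1/12 s, in which the tool goes at most 41.7 mm and 7.16 degrees, less where a joint would pass 70% of its speed; a pose out of reach is approached as far as the arm can. A call with a gripper value outside its range is refused whole. The fingers move at their own pace and stop on an object; "newtons" is the grip in N (left out, the last holds). Time passes only in rows, so rows that repeat a pose let the fingers close, or fill a call up. It gives the time, the measured TCP pose, the force and the opening at its end, in the units of the state.
- r.get_state(): the state, without advancing time (a new reading comes with each control period).
- cams.snapshot(name): name is "scene" or "side" or "wrist"; returns a dict with "image" (480x640x3 uint8, red, green, blue), "fx", "fy", "cx", "cy" (pixels), "dist" ([k1, k2, p1, p2, k3] as OpenCV has them; the pictures are not rectified), "R" (3x3) and "t" (3): a world point X has camera coordinates R X + t. Camera axes: x right, y down, z forward; pixel columns grow to the right and rows downward; lengths in m; the calibration is good to about 2 mm. A picture is of the moment at which its call begins. There is no depth.
- r.finish_job(): hands the job in, once; it reports no verdict.
The state is a dict: "clock": time; "q": joint angles; "qd": joint speeds; "joint_torque": joint torques, N m; "tool_pos": TCP position; "eef_rot": TCP orientation; "contact_force": force on the tool from outside, world axes, zero at the start; "moment": the same for the moment, N m; "opening": opening from 0.0 (shut) to 1.0 (fully open).
Only numpy, scipy, OpenCV 4.12 (cv2) and the standard library are available. Lean on these libraries where they do the work, as an engineer would, in place of code of your own. Each camera call takes 0.05 s, during which the arm holds its last target. There are 200 camera calls.

## Working session

There is one attempt and no reset: what is moved stays moved. The work goes in short steps, Python scripts to look and compute and a tool call to move; the robot and the scene stay as the last step left them, time stands still between calls to the robot, and variables do not carry over. Pictures are saved under pics/ and viewed, about 8 in all and at most 12, crops included, and the job is handed in when it is done.

Besides the shell and the picture viewer there is one more tool, called after "Call:" in YAML: its name, and indented under it one key for each argument. apply_moves: Moves the arm, as the interface text tells. Its arguments: {"type":"object","properties":{"travel":{"type":"array","items":{"type":"array","items":{"type":"number"}}},"roll":{"type":"array","items":{"type":"number"}},"gripper":{"type":"array","items":{"type":"number"}},"newtons":{"type":"number"}},"required":["travel","roll","gripper"]}

```bash
mkdir -p pics; ls; python3 - <<'E'
from plant import r,cams
import cv2,numpy as np
s=r.get_state();print({k:np.round(v,3).tolist() for k,v in s.items()})
for n in("scene","side"):
    c=cams.snapshot(n);cv2.imwrite(f"pics/{n}0.png",c["image"][:,:,::-1]);print(n,c["fx"],c["cx"],c["cy"],c["dist"],(-c["R"].T@c["t"]).round(3),c["R"].round(3).tolist())
E
```

```text
pics
{'clock': 0.0, 'q': [-1.091, 0.69, -0.195, 1.566, 0.157, 0.902, -0.215], 'qd': [0.001, 0.0, -0.0, -0.0, 0.001, 0.0, 0.0], 'joint_torque': [0.001, -52.756, -1.266, -15.342, -0.053, 0.007, 0.0], 'tool_pos': [0.269, 0.563, 0.231], 'eef_rot': [-0.378, 0.599, 0.377, 0.598], 'contact_force': [0.036, -0.167, 0.313], 'moment': [-0.011, -0.041, -0.045], 'opening': 1.004}
scene 487.93363774789174 320.3267789008916 241.35148555970613 [0.01082231 0.         0.         0.         0.        ] [ 0.143 -0.67   0.532] [[0.847, -0.532, -0.0], [-0.271, -0.431, -0.861], [0.458, 0.729, -0.509]]
side 616.064425018138 308.63693555590567 248.9963602765175 [-0.09897798  0.          0.          0.          0.        ] [0.491 0.577 0.657] [[-0.998, -0.057, -0.017], [-0.025, 0.658, -0.753], [0.054, -0.751, -0.658]]
```

View pics/scene0.png

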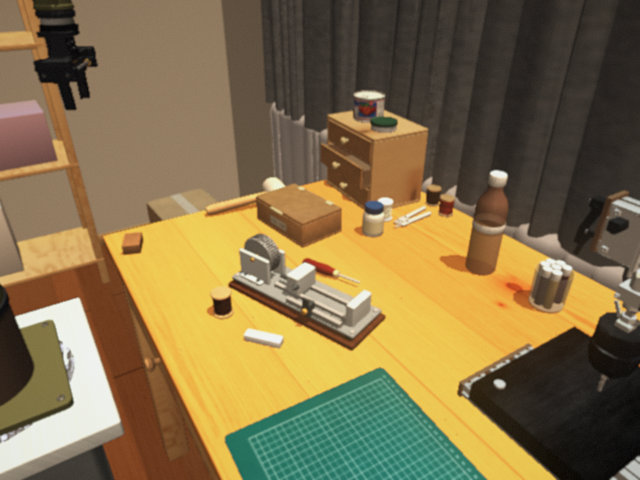

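View pics/side0.png

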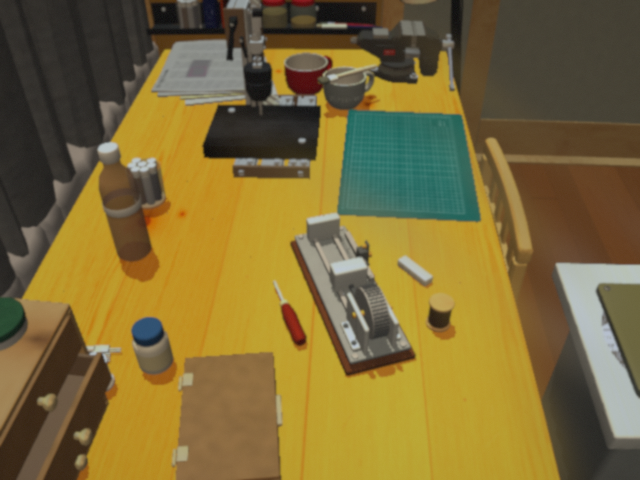

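The scene view has the gauge at about (305,290), with the wheel at (262,252), stop (355,310) and rider near (306,305). The side view has the wheel at (370,310), jaw (348,272), stop (323,228) and rider (363,250). I'll view enlarged crops next.

```bash
python3 - <<'E'
import cv2,numpy as np
a=cv2.imread("pics/scene0.png")[225:350,220:390];b=cv2.imread("pics/side0.png")[205:380,270:430]
cv2.imwrite("pics/c1.png",cv2.resize(a,None,fx=4.7,fy=4.7,interpolation=cv2.INTER_CUBIC))
cv2.imwrite("pics/c2.png",cv2.resize(b,None,fx=3.4,fy=3.4,interpolation=cv2.INTER_CUBIC))
E
```

```text
(no output)
```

View pics/c1.png

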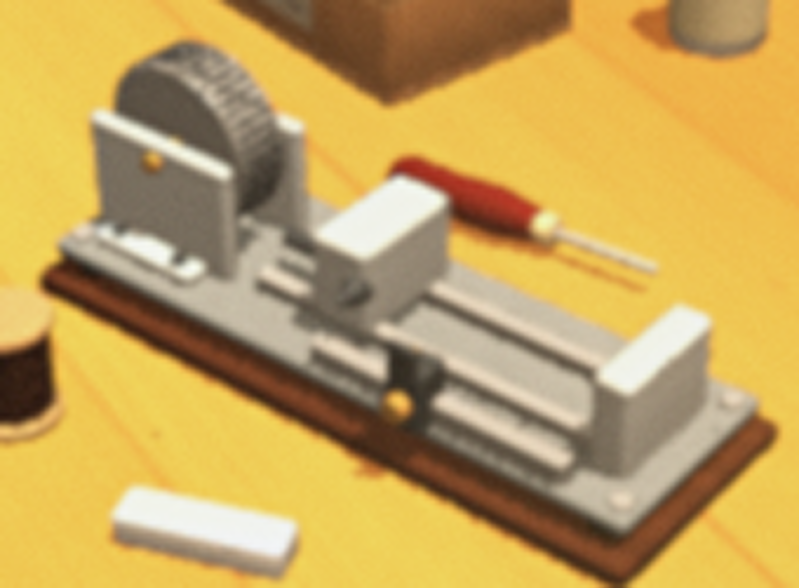

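View pics/c2.png

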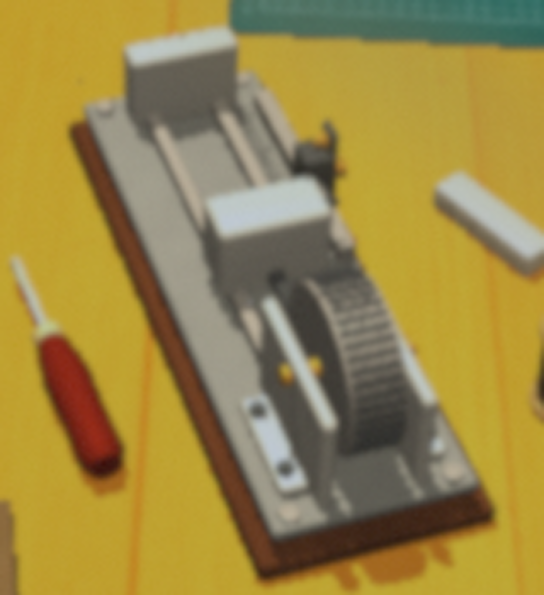

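The crops show the board corners, the stop top and the jaw. The rider has its brass screw at crop 1 (397,405), and a dark post with the pin near (400,350). Next I fit the pose from these point correspondences.

```bash
cat > h.py <<'E'
import numpy as np,cv2
from plant import r,cams
def K(c): return np.array([[c["fx"],0,c["cx"]],[0,c["fy"],c["cy"]],[0,0,1]])
def proj(c,X): return cv2.projectPoints(np.atleast_2d(np.asarray(X,float)),cv2.Rodrigues(c["R"])[0],c["t"],K(c),np.array(c["dist"]))[0][:,0]
def ray(c,uv):
    p=cv2.undistortPoints(np.array([[uv]],float),K(c),np.array(c["dist"]))[0,0]
    d=c["R"].T@np.array([p[0],p[1],1]);return -c["R"].T@c["t"],d/np.linalg.norm(d)
def onz(c,uv,z): o,d=ray(c,uv);return o+d*(z-o[2])/d[2]
def g2w(p,X): # p=(x,y,yaw)
    X=np.atleast_2d(X);s,c=np.sin(p[2]),np.cos(p[2])
    return np.c_[p[0]+c*X[:,0]-s*X[:,1],p[1]+s*X[:,0]+c*X[:,1],X[:,2]]
def w2g(p,X):
    s,c=np.sin(p[2]),np.cos(p[2]);d=np.asarray(X)[:2]-p[:2];return np.array([c*d[0]+s*d[1],-s*d[0]+c*d[1],X[2]])
E
python3 - <<'E'
from h import *
from scipy.optimize import least_squares
A=cams.snapshot("scene");B=cams.snapshot("side")
S=[((632,588),(-50,-150,0)),((777,430),(50,-150,5)),((42,275),(-50,130,5)),((598,382),(-26,-118,63)),((623,397),(-26,-134,63)),((712,322),(26,-134,63)),((683,305),(26,-118,63)),((93,115),(-23.5,999,73))]
S=S[:-1]
D=[((260,578),(50,130,0)),((494,518),(-50,130,0)),((70,128),(50,-150,5)),((128,62),(26,-118,63)),((237,46),(-26,-118,63)),((232,28),(-26,-134,63)),((127,42),(26,-134,63))]
a=np.array([np.array(p)/4.7+[220,225]-.4 for p,_ in S]);b=np.array([np.array(p)/3.4+[270,205]-.35 for p,_ in D])
xa=np.array([x for _,x in S])/1e3;xb=np.array([x for _,x in D])/1e3
f=lambda p:np.r_[(proj(A,g2w(p,xa))-a).ravel(),(proj(B,g2w(p,xb))-b).ravel()]
q=least_squares(f,[.45,.0,0.2],loss="soft_l1");p=q.x;print(p,np.round(q.fun,1).reshape(-1,2).tolist())
np.save("pose.npy",p)
print("wheel_top",g2w(p,[0,.085,.1]),"jawtip",g2w(p,[-.036,-.016,.051]))
for n,c,uv,z in[("rider brass scr",A,(220+397/4.7,225+405/4.7),.027),("post top scene",A,(220+400/4.7,225+348/4.7),.051),("post side",B,(270+328/3.4,205+125/3.4),.055),("spool",A,(222,295),.044),("er",A,(263,337),.013),("tool",A,(318,267),.01)]:
    w=onz(c,uv,z);print(n,w.round(3),w2g(p,w).round(4))
E
```

```text
[ 0.47884837 -0.06081732  0.3472526 ] [[-2.5, 2.5], [0.7, 0.8], [-1.7, 1.3], [-2.1, -1.6], [1.1, -0.8], [0.6, -0.9], [-1.6, -0.9], [-0.7, 1.1], [0.4, 0.6], [-1.1, -1.0], [0.9, -0.5], [0.8, -2.2], [-1.0, -2.9], [-1.8, -0.7]]
wheel_top [[0.44992154 0.01910914 0.1       ]] jawtip [[ 0.45044221 -0.08811366  0.051     ]]
rider brass scr [ 0.455 -0.123  0.027] [-0.0431 -0.0505  0.027 ]
post top scene [ 0.457 -0.123  0.051] [-0.0415 -0.051   0.051 ]
post side [ 0.454 -0.13   0.055] [-0.0468 -0.0562  0.055 ]
spool [ 0.351 -0.032  0.044] [-0.1106  0.0705  0.044 ]
er [ 0.377 -0.128  0.013] [-0.1192 -0.0287  0.013 ]
tool [ 0.557 -0.002  0.01 ] [0.0931 0.0286 0.01  ]
```

```bash
python3 - <<'E'
from h import *
from scipy.spatial.transform import Rotation as Ro
s=r.get_state();M=Ro.from_quat(s["eef_rot"]).as_matrix();print(M.round(3))
z=M[:,2];print("jaw axis deg",np.degrees(np.arctan2(z[1],z[0])))
c=cams.snapshot("wrist");print((M.T@(-c["R"].T@c["t"]-s["tool_pos"])).round(3),(M.T@c["R"].T).round(3).tolist(),c["fx"])
print(s["clock"])
E
```

```text
[[-0.    -0.902  0.431]
 [-0.001  0.431  0.902]
 [-1.    -0.    -0.001]]
jaw axis deg 64.4599569804191
[-0.153  0.083  0.   ] [[0.0, -0.316, 0.949], [0.001, -0.949, -0.316], [1.0, 0.001, -0.0]] 341.1794816577554
0.2
```

Call:
apply_moves:
  travel:
    - [2,-4,0]
    - [4,-8,0]
    - [6,-12,0]
    - [7,-15,0]
    - [8,-18.5,0]
    - [9,-22,0]
    - [10,-26,0]
    - [11,-30,0]
  roll: [0,0,0,0,0,0,0,0]
  gripper: [0,0,0,0,0,0,0,0]

```text
clock: 0.92
tool_pos: [0.3797, 0.2624, 0.232]
eef_rot: [-0.377, 0.598, 0.377, 0.598]
contact_force: [0.8, 0.2, 0.5]
opening: 0.42
```

Call:
apply_moves:
  travel:
    - [1,-3.2,0]
    - [2,-6.5,0]
    - [3,-9.5,-1]
    - [4,-12.5,-2]
    - [5,-15.5,-3.5]
    - [6,-18.5,-5]
    - [6.6,-21.5,-6.5]
    - [6.6,-23.3,-8.2]
  roll: [6.5,13,19.5,26,32.5,39,45.5,45.5]
  gripper: [0,0,0,0,0,0,0,0]

```text
clock: 1.58
tool_pos: [0.4469, 0.0272, 0.1492]
eef_rot: [0.58, -0.406, -0.579, -0.406]
contact_force: [0.3, -0.4, -0.5]
opening: 0.008
```

```bash
python3 - <<'E'
from h import *
from scipy.spatial.transform import Rotation as Ro
s=r.get_state();print(s["clock"],s["tool_pos"],s["q"]);p=np.load("pose.npy")
z=Ro.from_quat(s["eef_rot"]).as_matrix()[:,2];print(np.degrees(np.arctan2(z[1],z[0])), w2g(p,s["tool_pos"]))
c=cams.snapshot("wrist");cv2.imwrite("pics/w1.png",c["image"][:,:,::-1])
print(proj(c,g2w(p,[[-.036,-.016,.051],[-.038,-.05,.051],[0,.085,.1]])))
E
```

```text
1.5833 [0.44685862 0.0271798  0.14919345] [ 0.08323694  0.63623033 -0.38790791  2.16067545  0.55843551  0.44011331
  1.17055577]
109.9541024689967 [-1.33521526e-04  9.36312904e-02  1.49193448e-01]
[[174.24876801 184.62434047]
 [128.72359999 182.00834963]
 [307.74707978 254.88718957]]
```

View pics/w1.png

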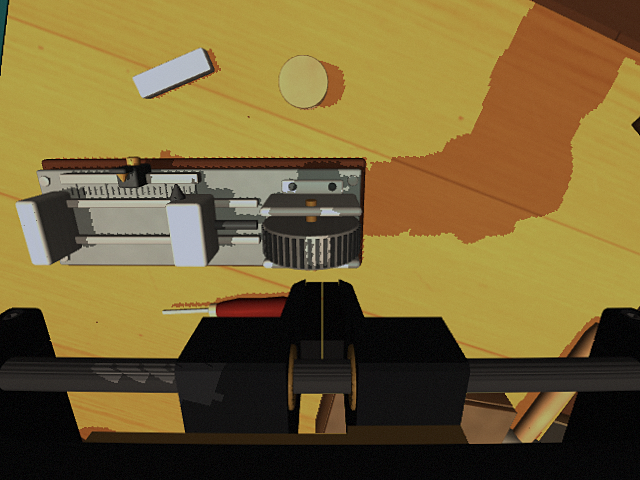

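The wrist view puts the jaw pointer near (177,187), the rider pin near (121,178), the wheel at 262–361 x 195–270, and the shut fingertips at (322,285). I'll zoom on the pointers.

```bash
python3 - <<'E'
import cv2
a=cv2.imread("pics/w1.png")[150:215,100:205]
cv2.imwrite("pics/w1c.png",cv2.resize(cv2.convertScaleAbs(a,alpha=1.5,beta=20),None,fx=7,fy=7,interpolation=cv2.INTER_NEAREST))
E
```

```text
(no output)
```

View pics/w1c.png

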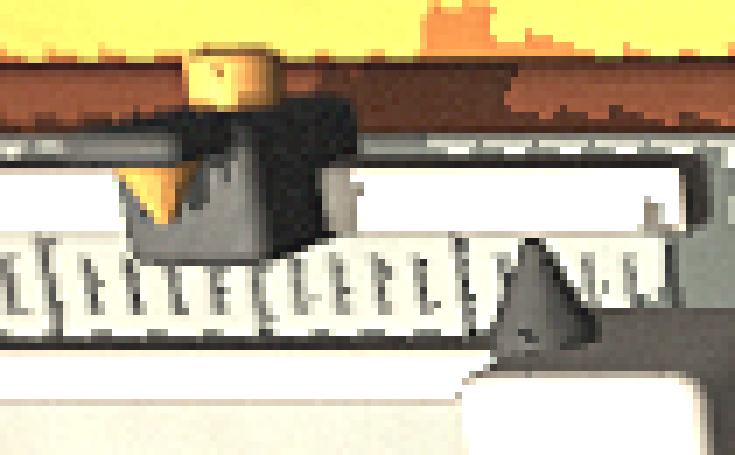

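The brass pin tip is at crop (163,224), image (123.3,182.0). The jaw pointer tip is at crop (532,240), image (176.0,184.3).

```bash
python3 - <<'E'
from h import *
p=np.load("pose.npy");c=cams.snapshot("wrist")
for n,uv,z in[("mark",(123.3,182),.051),("jaw",(176,184.3),.051),("stop",(65.8,265),.010),("wheelL",(262,232),.065),("wheelR",(361,232),.065)]:
    w=onz(c,uv,z);print(n,w.round(4),w2g(p,w).round(4))
E
```

```text
mark [ 0.4561 -0.1276  0.051 ] [-0.0441 -0.055   0.051 ]
jaw [ 0.4447 -0.0901  0.051 ] [-0.0421 -0.0159  0.051 ]
stop [ 0.5672 -0.1871  0.01  ] [ 0.0401 -0.1488  0.01  ]
wheelL [ 0.4537 -0.0187  0.065 ] [-0.0094  0.0482  0.065 ]
wheelR [0.4296 0.0488 0.065 ] [-0.009   0.1199  0.065 ]
```

Call:
apply_moves:
  travel:
    - [-0.3,-0.1,-1.5]
    - [-0.3,-0.1,-3]
    - [-0.3,-0.1,-3.5]
    - [-0.3,-0.1,-3.9]
    - [-0.3,-0.1,-3.9]
    - [0.0,-1.0,-3.9]
    - [0.0,-1.0,-3.9]
    - [0.0,-1.0,-3.9]
  roll: [0,0,0,0,0,0,0,0]
  gripper: [0,0,0,0,0,0,0,0]

```text
clock: 2.35
tool_pos: [0.446, 0.0211, 0.1115]
eef_rot: [0.579, -0.406, -0.579, -0.406]
contact_force: [0.3, 0.2, 0.3]
opening: 0.007
```

```bash
cat >> h.py <<'E'
def look(n,save=True):
    s=r.get_state();p=np.load("pose.npy");c=cams.snapshot("wrist");cv2.imwrite(f"pics/{n}.png",c["image"][:,:,::-1])
    print(s["clock"],s["tool_pos"].round(4) if hasattr(s["tool_pos"],"round") else s["tool_pos"],w2g(p,s["tool_pos"]).round(4),np.round(s["contact_force"],1))
    # jaw top: bright block at z .067 -> left edge
    return c,p
E
python3 - <<'E'
from h import *
c,p=look("w2")
a=c["image"][:,:,::-1];u=proj(c,g2w(p,[[-.041,-.035,.051]]))[0].astype(int);print(u)
cr=a[u[1]-40:u[1]+40,u[0]-60:u[0]+60];print(u[0]-60,u[1]-40)
cr=cv2.resize(cv2.convertScaleAbs(cr,alpha=1.5,beta=20),None,fx=5,fy=5,interpolation=cv2.INTER_NEAREST)
cv2.imwrite("pics/w2c.png",cr)
E
```

```text
2.35 [0.446  0.0211 0.1115] [-0.003   0.0882  0.1115] [0.3 0.2 0.3]
[128 192]
68 152
```

View pics/w2c.png

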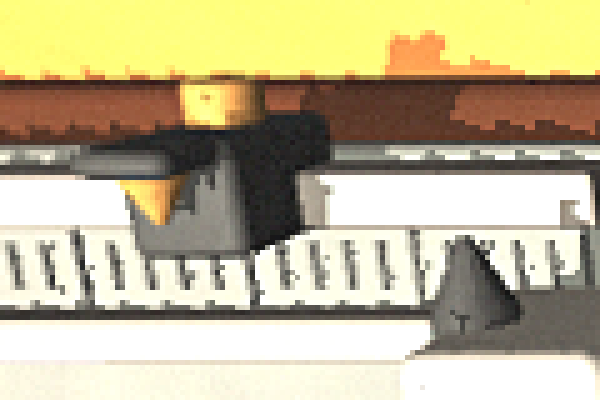

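The view shows the mark tip at (100.4,197.0) and the pointer at (160.8,199.4). The jaw has hardly moved, if at all, and there is no contact force yet, so I press deeper from the stroke start.

Call:
apply_moves:
  travel:
    - [-0.2,0.5,0.3]
    - [-0.3,0.9,0]
    - [-0.3,0.9,-0.1]
    - [-0.3,0.9,-0.2]
    - [-0.3,0.9,-0.3]
    - [-0.3,0.9,-0.3]
    - [-0.3,0.9,-0.3]
    - [-0.3,0.9,-0.3]
  roll: [0,0,0,0,0,0,0,0]
  gripper: [0,0,0,0,0,0,0,0]

```text
clock: 3.07
tool_pos: [0.4425, 0.0298, 0.1078]
eef_rot: [-0.579, 0.406, 0.579, 0.406]
contact_force: [-0.3, -1.6, 1.2]
opening: 0.008
```

Call:
apply_moves:
  travel:
    - [0,0,-0.1]
    - [0.2,-0.6,-0.1]
    - [0.4,-1.1,-0.1]
    - [0.6,-1.7,-0.1]
    - [0.6,-1.7,-0.1]
    - [0.6,-1.7,-0.1]
    - [0.6,-1.7,-0.1]
    - [0.6,-1.7,-0.1]
  roll: [0,0,0,0,0,0,0,0]
  gripper: [0,0,0,0,0,0,0,0]

```text
clock: 3.73
tool_pos: [0.4484, 0.0132, 0.1069]
eef_rot: [-0.579, 0.406, 0.579, 0.406]
contact_force: [0.3, -0.6, -0.6]
opening: 0.003
```

```bash
python3 - <<'E'
from h import *
c,p=look("w3")
E
```

```text
3.7333 [0.4484 0.0132 0.1069] [-0.0035  0.0799  0.1069] [ 0.3 -0.6 -0.6]
```

View pics/w3.png

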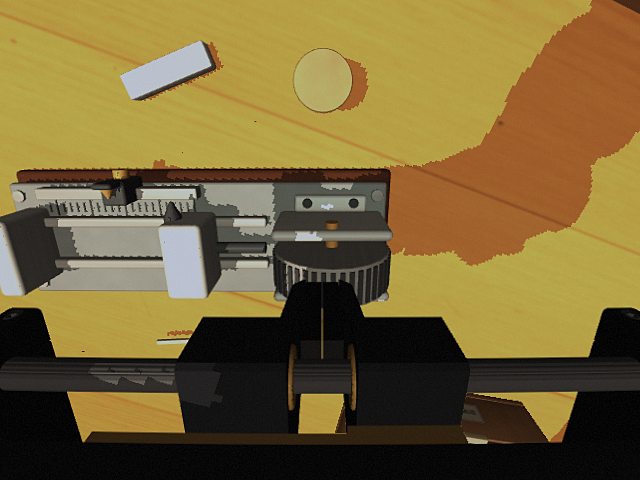

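The shut fingertips at (322,283) cover only the back part of the wheel rim, which spans rows 247–300 and columns 275–389. The wheel therefore sits further to -x than my fit says, so I quantify that.

```bash
python3 - <<'E'
from h import *
p=np.load("pose.npy");c=cams.snapshot("wrist");t=r.get_state()["tool_pos"];p2=p
for n,uv,z in[("cheek outer top",(332,235),.073),("wheel front top",(332,247),.1),("mark",(106,198),.051),("jaw",(173,201),.051),("boardfar L",(18,171),.010),("boardfar R",(388,170),.010),("tipfront",(322,283),.093),("tipfront",(322,283),.1)]:
    w=onz(c,uv,z);print(n,w.round(4),w2g(p,w).round(4))
print(proj(c,g2w(p,[[-.012,.085,.1],[.012,.085,.1]])), "tip",proj(c,[t-[0,0,.014],t-[0,0,.02],t-[0,0,.008]]))
i=c["image"];print(i[275:300,322].tolist())
E
```

```text
cheek outer top [0.4288 0.0128 0.073 ] [-0.022   0.0862  0.073 ]
wheel front top [0.4263 0.011  0.1   ] [-0.0249  0.0854  0.1   ]
mark [ 0.4613 -0.1262  0.051 ] [-0.0388 -0.0555  0.051 ]
jaw [ 0.4487 -0.0857  0.051 ] [-0.0368 -0.0132  0.051 ]
boardfar L [ 0.4811 -0.214   0.01  ] [-0.05   -0.1448  0.01  ]
boardfar R [0.3875 0.0428 0.01  ] [-0.0506  0.1285  0.01  ]
tipfront [0.4502 0.0144 0.093 ] [-0.0014  0.0805  0.093 ]
tipfront [0.4468 0.0132 0.1   ] [-0.0049  0.0805  0.1   ]
[[330.88572752 270.576248  ]
 [330.38246137 311.48816657]] tip [[321.05112881 279.43697874]
 [321.06676086 274.62290562]
 [321.03451025 284.55652774]]
[[40, 38, 37], [37, 36, 35], [35, 36, 34], [37, 38, 35], [36, 34, 33], [38, 37, 36], [36, 36, 35], [27, 27, 22], [24, 23, 23], [25, 25, 21], [25, 23, 22], [25, 23, 21], [24, 21, 20], [22, 25, 21], [24, 26, 21], [26, 27, 23], [29, 29, 26], [25, 25, 23], [24, 26, 23], [24, 21, 20], [23, 22, 21], [26, 24, 24], [25, 26, 24], [26, 26, 23], [25, 23, 23]]
```

Call:
apply_moves:
  travel:
    - [-0.2,0.5,0]
    - [-0.2,0.5,-0.1]
    - [-0.2,0.5,-0.1]
    - [-0.2,0.5,-0.2]
    - [-0.2,0.5,-0.3]
    - [-0.2,0.5,-0.4]
    - [-0.2,0.5,-0.4]
    - [-0.2,0.5,-0.4]
  roll: [0,0,0,0,0,0,0,0]
  gripper: [0,0,0,0,0,0,0,0]

```text
clock: 4.5
tool_pos: [0.4465, 0.0179, 0.1028]
eef_rot: [-0.579, 0.406, 0.579, 0.406]
contact_force: [0.2, -0.5, 0.0]
opening: 0.005
```

```bash
python3 - <<'E'
from h import *
s=r.get_state();print(s["contact_force"],s["moment"],s["tool_pos"],s["joint_torque"])
A=cams.snapshot("scene")["image"][225:325,210:335,::-1];c=cams.snapshot("side");B=c["image"][220:330,310:440,::-1]
f=lambda a:cv2.resize(a,(400,320) ,interpolation=cv2.INTER_CUBIC)
cv2.imwrite("pics/m4.png",np.hstack([f(A),f(B)]))
E
```

```text
[ 0.23764187 -0.46026593  0.00689363] [ 0.07148119 -0.0066723   0.00875162] [0.44645    0.01788712 0.10276606] [-3.92928743e-02 -4.30042505e+01 -1.59770273e+00 -4.57680032e+00
  1.12349982e-03  6.97458722e-02 -3.26724665e-03]
```

View pics/m4.png

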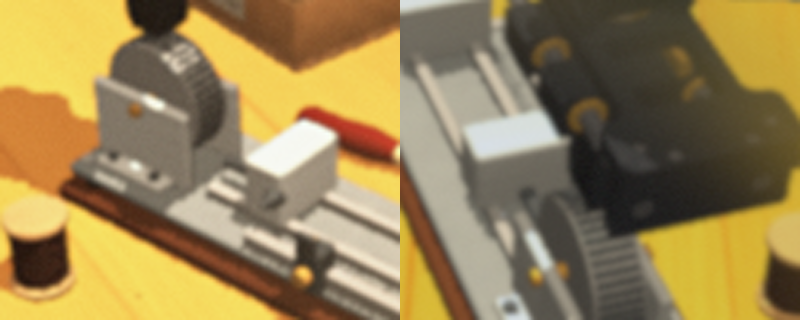

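The scene view (left) shows the fingertip just at the wheel's top at (150,32), close to contact but not pressing. I go lower while watching the force.

Call:
apply_moves:
  travel:
    - [0,0,-0.1]
    - [0,0,-0.2]
    - [0,0,-0.3]
    - [0,0,-0.4]
    - [0,0,-0.4]
    - [0,0,-0.4]
    - [0,0,-0.4]
    - [0,0,-0.4]
  roll: [0,0,0,0,0,0,0,0]
  gripper: [0,0,0,0,0,0,0,0]

```text
clock: 5.27
tool_pos: [0.4465, 0.018, 0.0989]
eef_rot: [0.579, -0.406, -0.579, -0.406]
contact_force: [0.9, 0.8, -0.1]
opening: 0.007
```

```bash
python3 - <<'E'
from h import *
p=np.load("pose.npy");A=cams.snapshot("scene");t=r.get_state()["tool_pos"]
print(proj(A,np.r_[[t,t-[0,0,.014]],g2w(p,[[0,.085,.1],[-.012,.085,.1],[.012,.085,.1],[-.0235,.085,.073]])]))
c=cams.snapshot("wrist")
a=A["image"][205:285,215:315,::-1];b=c["image"][200:320,260:410,::-1]
f=lambda a:cv2.resize(cv2.convertScaleAbs(a,alpha=2,beta=10),(400,320) ,interpolation=cv2.INTER_CUBIC)
cv2.imwrite("pics/m5.png",np.hstack([f(a),f(b)]));print(r.get_state()["contact_force"])
E
```

```text
[[258.81179616 238.00687709]
 [259.31780715 244.81214112]
 [260.22208104 236.66886655]
 [255.4309046  239.37277653]
 [264.92323495 234.01565786]
 [251.86502585 255.18880056]]
[-0.31317357 -0.34276844 -0.31148565]
```

View pics/m5.png

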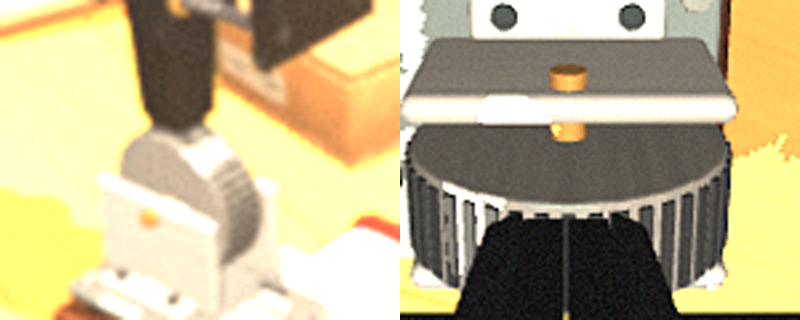

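The fingertip sits at the wheel top: its bottom edge is at scene (260,237), about z = 0.10. The shut tips therefore reach less far than the nominal 14 mm, so I keep lowering.

Call:
apply_moves:
  travel:
    - [0,0,-0.1]
    - [0,0,-0.2]
    - [0,0,-0.3]
    - [0,0,-0.3]
    - [0,0,-0.3]
    - [0,0,-0.3]
    - [0,0,-0.3]
    - [0,0,-0.3]
  roll: [0,0,0,0,0,0,0,0]
  gripper: [0,0,0,0,0,0,0,0]

```text
clock: 6.03
tool_pos: [0.4465, 0.0179, 0.0959]
eef_rot: [-0.579, 0.406, 0.579, 0.406]
contact_force: [-0.1, 0.4, 0.9]
opening: 0.004
```

Call:
apply_moves:
  travel:
    - [0,0,-0.1]
    - [0,0,-0.1]
    - [0,0,-0.2]
    - [0,0,-0.2]
    - [0,0,-0.3]
    - [0,0,-0.3]
    - [0,0,-0.3]
    - [0,0,-0.3]
  roll: [0,0,0,0,0,0,0,0]
  gripper: [0,0,0,0,0,0,0,0]

```text
clock: 6.7
tool_pos: [0.4464, 0.0179, 0.093]
eef_rot: [0.579, -0.406, -0.579, -0.406]
contact_force: [-1.3, -0.2, 3.2]
opening: 0.004
```

Call:
apply_moves:
  travel:
    - [0,0,0.8]
    - [-0.35,0.95,0.8]
    - [-0.35,0.95,0]
    - [-0.35,0.95,-0.35]
    - [-0.2,0.5,-0.35]
    - [0,0,-0.35]
    - [0.2,-0.5,-0.35]
    - [0.35,-0.95,-0.35]
  roll: [0,0,0,0,0,0,0,0]
  gripper: [0,0,0,0,0,0,0,0]

```text
clock: 7.37
tool_pos: [0.4506, 0.0091, 0.0897]
eef_rot: [0.579, -0.405, -0.579, -0.406]
contact_force: [-0.1, 1.9, 7.6]
opening: 0.003
```

```bash
cat >> h.py <<'E'
def gap(c,p,save=None):
    """brass pin tip and dark pointer tip by colour; prints gauge coords at z=.051"""
    i=c["image"].astype(int);h=cv2.cvtColor(c["image"],cv2.COLOR_RGB2HSV)
    u=proj(c,g2w(p,[[-.040,-.0555,.051]]))[0];x,y=int(u[0])-14,int(u[1])-14
    m=((h[...,0]>10)&(h[...,0]<25)&(h[...,1]>130)&(h[...,2]>70)).astype(np.uint8)
    n,l,st,ce=cv2.connectedComponentsWithStats(m[y:y+28,x:x+28])
    for k in range(1,n):
        if st[k,4]>5:
            ys,xs=np.nonzero(l==k);b=ys.max();uv=(xs[ys==b].mean()+x,b+y+.5);print("brass",st[k,4],uv,w2g(p,onz(c,uv,.051)).round(4))
    if save:
        xx=max(x-25,0);yy=y-20;cr=c["image"][yy:yy+75,xx:xx+125,::-1];print("crop org",xx,yy,"x6")
        cv2.imwrite(save,cv2.resize(cv2.convertScaleAbs(cr,alpha=1.5,beta=20),None,fx=6,fy=6,interpolation=cv2.INTER_NEAREST))
E
python3 - <<'E'
from h import *
c,p=look("w6");gap(c,p,"pics/w6c.png")
E
```

```text
7.3667 [0.4506 0.0091 0.0897] [-0.0027  0.0753  0.0897] [-0.1  1.9  7.6]
brass 78 (np.float64(102.0), np.float64(202.5)) [-0.0392 -0.0518  0.051 ]
crop org 56 167 x6
```

View pics/w6c.png

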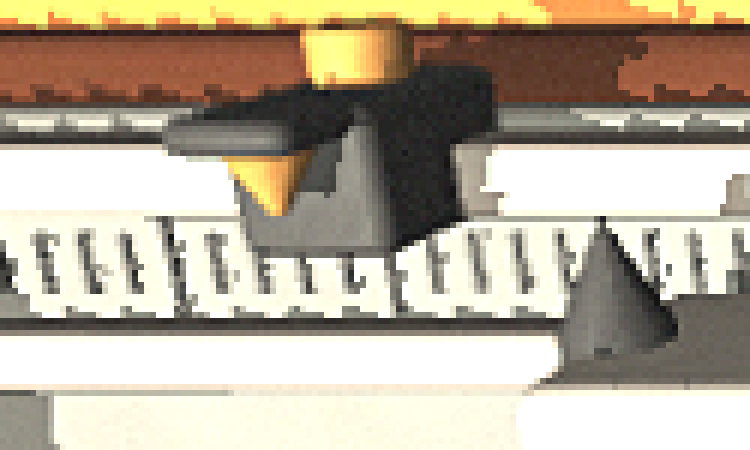

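Contact is now 7.6 N and the stroke works: the pin is at (102.7,202.8) and the pointer at (156.2,203.7), a gap of about 31–32 mm. I repeat the stroke.

Call:
apply_moves:
  travel:
    - [0,0,1.0]
    - [-0.2,0.5,1.0]
    - [-0.7,1.9,0.8]
    - [-0.7,1.9,0.2]
    - [-0.7,1.9,0]
    - [-0.35,0.95,0]
    - [0,0,0]
    - [0,0,0]
  roll: [0,0,0,0,0,0,0,0]
  gripper: [0,0,0,0,0,0,0,0]

```text
clock: 8.08
tool_pos: [0.4511, 0.0067, 0.0892]
eef_rot: [0.579, -0.406, -0.578, -0.406]
contact_force: [1.2, -2.0, 8.0]
opening: 0.004
```

```bash
cat > track.py <<'E'
from h import *
def track(n):
    c,p=look(n)
    ref=cv2.imread("pics/w6.png");img=c["image"][:,:,::-1].copy()
    out={}
    for k,(tip,box) in {"mark":((102.7,202.8),(-12,-12,14,6)),"jaw":((156.2,203.7),(-7,-2,14,18))}.items():
        u,v=int(tip[0]),int(tip[1]);T=ref[v+box[1]:v+box[3],u+box[0]:u+box[2]]
        y0=v-25;R=cv2.matchTemplate(img[y0:v+45,20:240],T,cv2.TM_CCOEFF_NORMED)
        _,m,_,(mx,my)=cv2.minMaxLoc(R)
        uv=(20+mx-box[0]+tip[0]-u,y0+my-box[1]+tip[1]-v);g=w2g(p,onz(c,uv,.051));out[k]=g;print(k,round(m,3),np.round(uv,1),g.round(4))
    print("gap mm",1e3*(out["jaw"]-out["mark"])[1]);return c,p,uv
E
python3 - <<'E'
from track import *
track("w7")
E
```

```text
8.0833 [0.4511 0.0067 0.0892] [-0.0032  0.0729  0.0892] [ 1.2 -2.   8. ]
mark 0.945 [106.7 203.8] [-0.0392 -0.0515  0.051 ]
jaw 0.89 [145.2 204.7] [-0.0387 -0.0289  0.051 ]
gap mm 22.556767489968315
```

Call:
apply_moves:
  travel:
    - [0,0,1.0]
    - [-0.2,0.5,1.0]
    - [-0.7,1.9,0.8]
    - [-0.7,1.9,0.2]
    - [-0.7,1.9,0]
    - [-0.35,0.95,0]
    - [0,0,0]
    - [0,0,0]
  roll: [0,0,0,0,0,0,0,0]
  gripper: [0,0,0,0,0,0,0,0]

```text
clock: 8.8
tool_pos: [0.4509, 0.0065, 0.089]
eef_rot: [0.579, -0.406, -0.578, -0.406]
contact_force: [1.2, -2.3, 8.8]
opening: 0.005
```

```bash
python3 - <<'E'
from track import *
track("w8")
E
```

```text
8.8 [0.4509 0.0065 0.089 ] [-0.0034  0.0728  0.089 ] [ 1.2 -2.3  8.8]
mark 0.928 [107.7 204.8] [-0.0389 -0.051   0.051 ]
jaw 0.669 [ 52.2 205.7] [-0.0384 -0.0842  0.051 ]
gap mm -33.20550343896413
```

```bash
cat > asc.py <<'E'
import cv2,sys
n,x0,x1,y0,y1=sys.argv[1],*map(int,sys.argv[2:])
g=cv2.imread(f"pics/{n}.png");h=cv2.cvtColor(g,cv2.COLOR_BGR2HSV);g=cv2.cvtColor(g,cv2.COLOR_BGR2GRAY)
print("     "+"".join(str(x//10%10) if x%10==0 else " " for x in range(x0,x1)))
for y in range(y0,y1): print(y,"".join("$" if h[y,x,1]>130 and g[y,x]>45 else "@%#*+=-:. "[min(g[y,x]//20,9)] for x in range(x0,x1)))
E
python3 asc.py w7 95 175 190 228; python3 asc.py w8 95 165 190 228
```

```text
0         1         2         3         4         5         6         7    
190 **********###%@@@@@@@@@*+*#%%@@@@@@@@@@@@@@@@%%%%%%%%%%%%%%%%%%%%%%%%%%%%%%%%%%%
191 *+++++++++*##%%@@@@@%%%++*#%%@@@@@@@@@@@@@@%#%%%%%%%%%%%%%%%%%%%%%%%%%%%%%%%%%%%
192 **+*++++++**#%@@@@@##%+++*##%@@@@@@@@@@@%#**##**+++++++++++++++++++++++==+=+====
193 ***#**#######%@%%%%##%+++*%#%@@@@@@@@@@@*=+++++: ...                            
194 ###%#%%#%%%%#$$$%%###%+++*##%@@@@@@@@@@@*====++.                                
195    $$$$$$$$$$$$#%%###%+++*##%@@@@@@@@@@@#+=+++.                                 
196    .$$$$$$$$$$$%%####%++++*#%@@@@@@@@@@@%*=+++.                                 
197    :$$$$$$$$$$$%%###%%++++*#%%@@@@@@@@@@%+===+.                                 
198    .+=$$$$$$$$%%%##%%+++++*#%%@@@@@@@@@@@*===+.                                 
199    .+*$$$$$$$$%%%%%%%+++++*##%@@@@@@@@@@@*===+.                          *++    
200    .=#*$$$$$$$%+++#%%+++++**#%@@@@@@@@@@@*==++++:                        +++    
201     :#**$$$$$$*+++++++++++**#%%@@@@@@@@@@#++++++*:                      ++++    
202 
[... 4431 characters left out ...]
@+:.-*%###%##############
219 ........:.::.+:.:.:::.:::::...+#******###%%%@@@**#####################
220 ...-***-.....+***:..:.****+..:********####%%%@@@%#####################
221 #*+*#######*+#####%##+#######%#*******####%%%%@@@#####################
222 %%%%%%%%%%%%%%%%%%%%%%%%%%%%%%********####%%%%@@@#####################
223 #%############################********#####%%%%@@#####################
224 -----------------------------#********#####%%@@@@#####################
225 .............................#********####%%%%%%######################
226                              **********###%%%%########################
227                              =***%#****###############################
```

Call:
apply_moves:
  travel:
    - [0,0,1.0]
    - [-0.2,0.5,1.0]
    - [-0.7,1.9,0.8]
    - [-0.7,1.9,0.2]
    - [-0.7,1.9,0]
    - [-0.35,0.95,0]
    - [0,0,0]
    - [0,0,0]
  roll: [0,0,0,0,0,0,0,0]
  gripper: [0,0,0,0,0,0,0,0]

```text
clock: 9.52
tool_pos: [0.4508, 0.0065, 0.089]
eef_rot: [0.579, -0.407, -0.578, -0.406]
contact_force: [-0.1, -2.4, 8.2]
opening: 0.007
```

```bash
python3 - <<'E'
from h import *
c,p=look("w9")
E
python3 asc.py w9 95 160 193 228
```

```text
9.5167 [0.4508 0.0065 0.089 ] [-0.0035  0.0728  0.089 ] [-0.1 -2.4  8.2]
          0         1         2         3         4         5         
193 ************#%@@@@%#%#%++**#%@@@@@@@@@@@#+++++++-::::::::::::::::
194 ###########%%@%$#%###%%++**#%@@@@@@@@@@@#+====+.                 
195 ---$$$$$$$$$$$$$#%###%++++*#%@@@@@@@@@@@%*==+++.                 
196    :$$$$$$$$$$$#%####%++++*#%%@@@@@@@@@@%+===++.                 
197    .:$$$$$$$$$$%%#%#%%++++*#%%@@@@@@@@@@@*===++.                 
198    .+$$$$$$$$$$%%###%%++++*##%@@@@@@@@@@@*====+++*.              
199    .=*$$$$$$$$#%%%##%%++++*##%@@@@@@@@@@@*======++.              
200     :#+$$$$$$$%*+#%%%%++++**#%@@@@@@@@@@@#+===+++.               
201     :**+$$$$$$%+++++%+++++**#%%@@@@@@@@@@%+====+++.              
202     .+**+$$$$$#++++++++++++*##%@@@@@@@@@@%*=+++++++*.            
203     .+***=$$$#*++++++++++++*#%@@@@@@@@@@@@*==+++++++.            
204 ::::.-****=$$#*++*+++++++++**%%@@@@@@@@@@@#+*******+-::::::::::::
205 ::::.=#*+*+**+++*+++++++++++%%%@@@@@@@@@@%#-.........=**********%
206 ...:.-**+++++*++*+*+++++++++%%%@@@@@@@@#+-
[... 793 characters left out ...]

218 .....:::..:::::.-*******###%@@@@+...:+%%%%%######################
219 ......:...::.:..+*******###%%%@@%=.*%############################
220 ....-**-.....+*##*******####%%@@@@%##############################
221 #+-+#***###=-+*##*******###%%%%@@@@%#############################
222 %%@%%%%%%%%%%%%#*********##%%%%%@@@%#############################
223 %%#%%###%%##%###*********###%%%%%@@%#############################
224 ==============+#********####%%%%@@%%#############################
225 ..............-**********####%%%%%###############################
226               .*********#####%%%#################################
227                +*****%%%%%%######################################
```

The pin is at column 106.2 and the pointer at column 116.6, so about 6 mm remains. I make a shorter stroke.

Call:
apply_moves:
  travel:
    - [0,0,1.0]
    - [-0.1,0.3,1.0]
    - [-0.4,1.1,0.8]
    - [-0.4,1.1,0.2]
    - [-0.4,1.1,0]
    - [-0.2,0.55,0]
    - [0,0,0]
    - [0,0,0]
  roll: [0,0,0,0,0,0,0,0]
  gripper: [0,0,0,0,0,0,0,0]

```text
clock: 10.23
tool_pos: [0.4503, 0.0076, 0.0889]
eef_rot: [0.579, -0.406, -0.579, -0.406]
contact_force: [-0.1, -0.8, 8.6]
opening: 0.003
```

```bash
python3 - <<'E'
from h import *
c,p=look("w10")
E
python3 asc.py w10 95 135 195 226
```

```text
10.2333 [0.4503 0.0076 0.0889] [-0.0035  0.074   0.0889] [-0.1 -0.8  8.6]
          0         1         2         3    
195  $$$$$$$$$$$$$%%###%++++*#%@@@@@@@@@@@%*
196  .$$$$$$$$$$$#%%###%++++*#%%@@@@@@@@@@@*
197  .-$$$$$$$$$$%%###%%++++*##%@@@@@@@@@@@*
198  .+$$$$$$$$$$%%###%%++++*##%@@@@@@@@@@@*
199  .=*$$$$$$$$#%%%%%%%++++**#%@@@@@@@@@@@#
200   :#*$$$$$$$%*++#%%%++++**#%@@@@@@@@@@@%
201   .**#$$$$$$%*++++++++++**#%%@@@@@@@@@@%
202   .+**+$$$$$#++++++++++++*##%@@@@@@@@@@@
203   .+***+$$$$*+++*++++++++**#%@@@@@@@@@@@
204 :::=****+=$*+++++++++++++**#%@@@@@@@@@@@
205 ::.-#*+***+++++++++%%%++++*#%@@@@@@@@@@#
206 ::.:+***+++++++*+++#%%+++**#%@@@@@@@@#=:
207 .:.:+**+++**%%*++++#%%++++*#%%@@@@@%-...
208 .:::=*++++***%%*++##%%++++*##%@@@%#+..::
209 -.:.=#***#***#@%++#%%#%%%+*#%%@%=.+*-.::
210 =.:.-*#**#***#%@%%%%%%%%%@###+= .:=*=-=:
211 =.::.-#==##**##@@%+*%@+*+*+%%-...:=*=...
212 +.::.-*+-+***##%@@- +%  ...-*+..::-*=...
213 +..:::+*##***###%@@ =%=....=*+.::.:*#=..
214 %=...-+******###%@@%:+*.::.:**....:+#=..
215 *=.:::=##*****###%@@%+*..:..**.....=*=..
216 #+.::.-*#*****###%%@@%@..:..+#-....=*=..
217 +-.:..:+******###%%@@@%..:..-**=++=+#*=+
218 ...::.:+#*****####%%@@@*...=*###########
219 ......-*******####%%%@@@-+%%############
220 ..-***#******#####%%%@@@@###############
221 *+*####*******####%%%%@@@@##############
222 %%%%%%#********###%%%%%@@@##############
223 ######*********####%%%%@@@%#############
224 ----=*********#####%%@@@@%##############
225 ....:+#*******#####%%%@%%###############
```

Call:
apply_moves:
  travel:
    - [0.05,-0.15,0]
    - [0.1,-0.28,0]
    - [0.1,-0.28,0]
    - [0.1,-0.28,0]
    - [0.1,-0.28,0.5]
    - [0.1,-0.28,1.5]
    - [0.1,-0.28,2]
    - [0.1,-0.28,2]
  roll: [0,0,0,0,0,0,0,0]
  gripper: [0,0,0,0,0,0,0,0]

```text
clock: 10.95
tool_pos: [0.4511, 0.0053, 0.1093]
eef_rot: [0.579, -0.406, -0.579, -0.406]
contact_force: [-0.1, 0.1, -0.7]
opening: 0.002
```

Call:
apply_moves:
  travel:
    - [1,-2,1]
    - [2,-4.5,2]
    - [3,-7,3]
    - [3.8,-9.5,3.5]
    - [4,-11.5,3.5]
    - [4,-11.5,3.5]
    - [4,-11.5,3.5]
    - [4,-11.5,3.5]
  roll: [0,0,0,0,0,0,0,0]
  gripper: [0,0,0,0,0,0,0,0]

```text
clock: 11.62
tool_pos: [0.4904, -0.1083, 0.1437]
eef_rot: [-0.579, 0.405, 0.58, 0.406]
contact_force: [-0.3, 0.4, 0.9]
opening: 0.007
```

```bash
python3 - <<'E'
from h import *
c,p=look("w11")
u=proj(c,g2w(p,[[-.040,-.052,.051]]))[0].astype(int);print(u)
a=c["image"][u[1]-25:u[1]+30,u[0]-35:u[0]+35,::-1];print(u-[35,25])
cv2.imwrite("pics/w11c.png",cv2.resize(cv2.convertScaleAbs(a,alpha=1.5,beta=20),None,fx=10,fy=10,interpolation=cv2.INTER_NEAREST))
E
```

```text
11.6167 [ 0.4904 -0.1083  0.1437] [-0.0053 -0.0486  0.1437] [-0.3  0.4  0.9]
[316 187]
[281 162]
```

View pics/w11c.png

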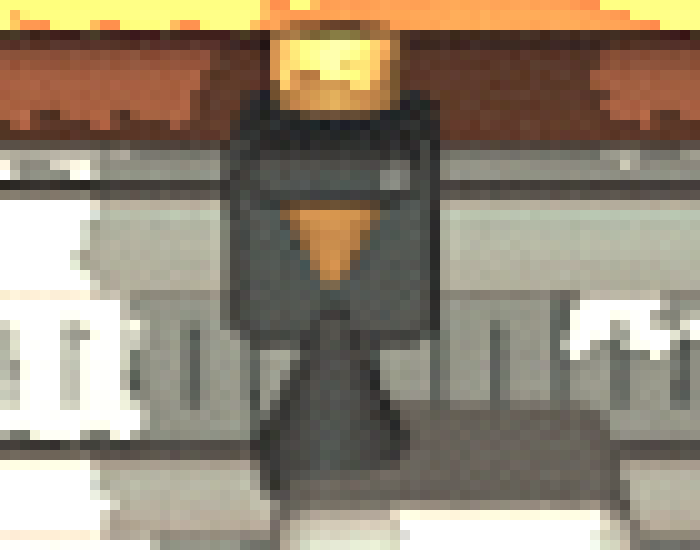

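From directly overhead, the pin tip (crop column 331) and pointer tip (column 333) are opposite each other, about 0.2 px or 0.2 mm apart. The finger is clear, so I hand in.

```bash
python3 -c "
from plant import r
print(r.get_state()['contact_force']);print(r.finish_job())"
```

```text
[-0.03886195  0.33546902 -0.46018263]
the job is handed in; nothing more can be done
None
```

The jaw is set to the gauge mark and the job is handed in at about 11.6 s of the 45 s allowed; no verdict is reported. I rolled the wheel with the shut fingertips at about 8 N: four full strokes, one short one, and a 3 mm final roll. I then lifted off.

- **Alignment:** a last wrist picture from directly above shows the pointer and the rider's pin opposite each other, within about 0.2 mm by eye (limit 3 mm).
- **Finger off the wheel:** the finger was lifted about 5 cm, and the measured force was back to noise, under 1 N.
- **Bystanders:** I steered clear of the jaw, the rider and the small things, but did not measure them again at the end.

Two checks disagreed:
- **Contact height:** the fingertips touched the wheel with the tool point about 18 to 20 mm lower than the nominal 14 mm fingertip reach implied. I found contact by force instead.
- **Pointer tracking:** automatic template tracking of the pointer failed on one picture. I read pixel positions directly from then on.

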